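# Push the shelf's label holder behind the lip and hold it home

## Robot

A 6-joint arm with a two-finger parallel gripper is mounted at the origin on the work surface. World frame = base frame: x ahead of the robot, y to its left, z up, the work surface at z = 0. Lengths are in m, angles in rad, forces in N, time in s.
With the tool pointing down it reaches from about 0.35 to 0.775 m from the base axis. Payload 5.5 kg.
Tool frame: the origin (TCP) lies midway between the tips of the shut fingers; the grasp point (between the pads) lies 19 mm behind it; z points along the fingers, y is the line along which they close (so a half turn about z gives the same grasp; the last joint's range is limited). The gripper opens to 85 mm and grips with 20 to 120 N. Pads are 22 mm wide; open, the fingers measure 114 mm over their backs; the gripper's body (76 mm by 85 mm) begins 54 mm behind the grasp point. The pads swing forward as they close: fully open they stand 13 mm farther back than shut.
Start: joints at [-1.328, 0.313, 0.046, 1.304, 0, 1.431], TCP at [0.215, -0.533, 0.231] pointing down, gripper open.
Joint ranges: [-2.76, 2.76], [-0.86, 1.69], [-1.03, 1.26], [-2.2, 2.34], [-1.47, 1.5], [-3.14, 3.14]. Speed limits (rad/s): [2.57, 2.57, 3.14, 3.14, 3.14, 3.14].

## Interface

Orientations are given as a unit quaternion [w, x, y, z].
In Python, from workcell import env gives the robot as it stands. The module is installed in compiled form; this text tells all that it offers.
- The arm moves only by the tool carry_out, never from a script. Its argument "series" is a list of rows, each an object with "delta_rot": the turn, a rotation vector about the world's x, y, z normalised to -1 to 1, where 1 is 0.1 rad, a list of three; "travel": the shift along the world's x, y, z normalised to -1 to 1, where 1 is 0.025 m, a list of three; "fingers": the closure, from -1 (fully open) to 1 (shut). In form: [{"delta_rot": [ax, ay, az], "travel": [tx, ty, tz], "fingers": fingers}, ...]. A call has 1 to 5 rows; each row shifts and turns the commanded pose from where the row before left it; what a row does not reach is not made up. A row lasts 1/8 s, in which the tool goes at most 62.5 mm and 10.7 degrees, less where a joint would pass 70% of its speed; a pose out of reach is approached as far as the arm can. A call with a number of a shift or a turn outside -1 to 1 is refused whole. A call with a gripper value outside its range is refused whole. The fingers move at their own pace and stop on an object; "squeeze" is the grip in N (left out, the last holds). Time passes only in rows, so rows that do not move let the fingers close. It gives the time, the measured TCP pose, the force, the opening and the grip force at its end, in the units of the state.
- env.get_state(): the state, without advancing time (a new reading comes with each control period).
- env.read_camera(name): name is "scene" or "top" or "wrist"; returns a dict with "color" (480x640x3 uint8, red, green, blue), "fx", "fy", "cx", "cy" (pixels), "world_from_camera" (4x4, takes a point from camera to world coordinates); the wrist camera has in their place "hand_eye" (4x4, takes a point from camera to tool coordinates, whose origin is the TCP and whose axes are the flange's). Camera axes: x right, y up, looking along -z (the intrinsics and any distortion apply to the point x, -y, -z); pixel columns grow to the right and rows downward; lengths in m; the calibration is good to about 2 mm. A picture is of the moment at which its call begins: read the wrist's pose just before it. There is no depth.
- env.hand_in(): hands the job in; it is judged then, once.
The state is a dict: "clock": time; "joint_pos": joint angles; "qvel": joint speeds; "tau": joint torques, N m; "tcp_pos": TCP position; "orientation": TCP orientation; "wrist_force": force on the tool from outside, world axes, zero at the start; "ft_torque": the same for the moment, N m; "finger_gap": finger opening in m; "grip_force": force on a finger pad.
Only numpy, scipy, OpenCV 4.12 (cv2) and the standard library are available. Lean on these libraries where they do the work, as an engineer would, in place of code of your own. Each camera call takes 0.05 s, during which the arm holds its last target. There are 200 camera calls.

## Task

Take the widest of the three label holders out of the stand and push its tongue straight down behind the lip of the bench shelf, in the empty bay between the two holders already there, against the spring at the bottom until its shoulders sit fully home. The spring lifts it again if you let go, so finish while still gripping it and holding it pressed home. Leave the other holders and everything else on the bench where they are.

Things in the scene. Friction and masses are not known exactly. Their poses are not given: they have to be found in the camera images.
- holder_wide: White upright label holder, paper card on both faces: body 12 mm thick (x), 72 mm wide (y), 55 mm tall; under it a tongue 5 mm thick, 52 mm wide, 35 mm long. About 60 g. Origin: centre of the tongue's foot; z up. Starts upright in any of the stand's slots, body resting on the stand. The one to fit; grip it across its thickness, high on the body.
- holder_wide_shoulder (a point): Middle of the underside of the wide holder's body (its shoulders), 35 mm above its origin; axes as the holder's. The body's top is 55 mm above this point.
- holder_mid: White upright label holder, paper card on both faces: body 12 mm thick (x), 54 mm wide (y), 55 mm tall; under it a tongue 5 mm thick, 40 mm wide, 35 mm long. About 60 g. Origin: centre of the tongue's foot; z up. Starts upright in any of the stand's slots, body resting on the stand. Leave it.
- holder_narrow: White upright label holder, paper card on both faces: body 12 mm thick (x), 36 mm wide (y), 55 mm tall; under it a tongue 5 mm thick, 26 mm wide, 35 mm long. About 60 g. Origin: centre of the tongue's foot; z up. Starts upright in any of the stand's slots, body resting on the stand. Leave it.
- stand: Fixed grey stand 285 mm long (y), 50 mm deep (x), 40 mm tall, with three open-topped slots 7 mm wide in x at y = -87, 0 and +87 mm. Origin: centre of its underside; the holders in it stand parallel to it.
- shelf: Fixed bench shelf, 290 mm wide (y), top 70 mm up. Origin on the table under the middle bay's slot; x points from the front lip to the back; reaches 8 mm before to 175 mm behind the origin. Slot behind the lip has three bays 92 mm apart in y; outer ones hold fixed 72 mm holders, tops 125 mm up. Tube rack 107 to 163 mm behind the slot, caps 144 mm up.
- bay (a point): Centre of the empty middle bay's slot, level with its two cheek tops, 70 mm up; axes as the shelf's. Slot 8 mm wide (x), flared to 16 mm at the mouth, 58 mm long (y) between two 8 mm cheeks. A holder is home when its shoulders lie on the cheek tops, shoulder point on this point, y axes parallel (either way round).
- clip (a joint): Travel (m) of the black spring plunger at the bottom of the bay, 0 = up (25 mm below the cheek tops), growing as it is pushed down; 0.010 with the holder home. It takes about 3 N to start and 10 N at home; there the cheeks stop the holder hard.
- timer: Round black and white bench timer, 66 mm across, 37 mm tall. Leave it.
- marker: Marker pen lying on the table, 125 mm long along its y, 12 mm thick. Leave it.
- beaker: Small glass beaker, 64 mm across, 85 mm tall. Leave it.
- reagent: Amber bottle, 60 mm across, 120 mm tall. Leave it.
- jar: Clear jar with a white cap, 48 mm across, 55 mm tall. Leave it.
- tipbox: Grey box 85 x 120 x 57 mm tall. Leave it.
- dish: Flat closed clear dish, 88 mm across, 14 mm tall. Leave it.
Not all that is in view belongs to the job. Leave any yellow look-alike of the holder_wide alone.

How it is judged:
On the way:
1. the wide holder is lifted clear of the stand in the gripper (z of holder_wide in the frame of stand above 0.05 m and contact force between the fingers and holder_wide above 3 N), for 0.1 s.
At the end, for the whole second after the job is handed in: Wide holder gripped (over 3 N) and still in the middle bay: shoulders within 3 mm of the cheek tops, 4 mm across, 6 mm along, upright to 0.08 rad, parallel to the lip to 0.12 rad, plunger down over 7.5 mm, over 5 N on the shelf; all else within 30 mm of its start (z of holder_wide_shoulder in the frame of bay between -0.003 and 0.003 m and x of holder_wide_shoulder in the frame of bay between -0.004 and 0.004 m and y of holder_wide_shoulder in the frame of bay between -0.006 and 0.006 m and angle between the y axis of holder_wide and the y axis of shelf, either way round below 0.12 rad and angle between holder_wide's own z axis and vertical below 0.08 rad and value of joint clip above 0.0075 m and contact force between holder_wide and shelf above 5 N and contact force between the fingers and holder_wide above 3 N and linear speed of holder_wide below 0.01 m/s and distance of each of holder_mid, holder_narrow, timer, marker, beaker, reagent, jar, tipbox, dish from where it was at the start of the episode below 0.03 m); the arm keeps its last pose, push and grip.
It fails at once if another holder or a bystander is moved more than 30 mm (distance of any of holder_mid, holder_narrow, timer, marker, beaker, reagent, jar, tipbox, dish from where it was at the start of the episode above 0.03 m).
It also fails if it takes over 35 s, if anything falls off the work surface, if the arm or the gripper's body presses on something with over 40 N, if the wrist force passes 120 N, or if a joint passes its speed limit or range.

## Working session

There is one attempt and no reset: what is moved stays moved. The work goes in short steps, Python scripts to look and compute and a tool call to move; the robot and the scene stay as the last step left them, time stands still between calls to the robot, and variables do not carry over. Pictures are saved under pics/ and viewed, at most 10 in all, crops included, and the job is handed in when it is done.

Besides the shell and the picture viewer there is one more tool, called after "Emit:" in YAML: its name, and indented under it one key for each argument. carry_out: Moves the arm, as the interface text tells. Its arguments: {"type":"object","properties":{"series":{"type":"array","items":{"type":"object","properties":{"delta_rot":{"type":"array","items":{"type":"number"}},"travel":{"type":"array","items":{"type":"number"}},"fingers":{"type":"number"}}}},"squeeze":{"type":"number"}},"required":["series"]}

```bash
mkdir -p pics; cat > h.py <<'E'
from workcell import env
import numpy as np, cv2
from scipy.spatial.transform import Rotation as R
def cam(n):
    s=env.get_state(); c=env.read_camera(n)
    if n=="wrist":
        T=np.eye(4); q=s["orientation"]; T[:3,:3]=R.from_quat([q[1],q[2],q[3],q[0]]).as_matrix(); T[:3,3]=s["tcp_pos"]
        c["T"]=T@np.array(c["hand_eye"])
    else: c["T"]=np.array(c["world_from_camera"])
    return c
def ray(c,u,v):
    d=np.array([(u-c["cx"])/c["fx"],-(v-c["cy"])/c["fy"],-1.]); return c["T"][:3,3],c["T"][:3,:3]@d
def plane(c,u,v,z):
    o,d=ray(c,u,v); return o+d*(z-o[2])/d[2]
def proj(c,p):
    q=np.linalg.inv(c["T"])@np.r_[p,1]; return np.array([c["cx"]+c["fx"]*q[0]/-q[2],c["cy"]-c["fy"]*q[1]/-q[2]])
def tri(*obs):
    A=np.zeros((3,3));b=np.zeros(3)
    for c,u,v in obs:
        o,d=ray(c,u,v);d=d/np.linalg.norm(d);P=np.eye(3)-np.outer(d,d);A+=P;b+=P@o
    p=np.linalg.solve(A,b); return p,[np.linalg.norm(proj(c,p)-[u,v]) for c,u,v in obs]
def save(c,n): cv2.imwrite(n,c["color"][...,::-1])
E
python3 - <<'E'
from h import *
s=env.get_state();print(s)
for n in("scene","top"):
    c=cam(n);save(c,f"pics/{n}0.png");print(n,c["fx"],c["cx"],c["cy"],c["T"].round(3).tolist(),[k for k in c])
E
```

```text
{'clock': 0.0, 'joint_pos': array([-1.32763193e+00,  3.13986222e-01,  4.49431133e-02,  1.30358950e+00,
       -1.25612729e-05,  1.43117891e+00]), 'qvel': array([ 9.79565144e-04, -4.82571423e-04,  1.05902821e-03,  7.38126265e-04,
        7.08919932e-05,  1.72713233e-03]), 'tau': array([-3.18352169e-03, -4.80622888e+01,  2.98536372e+01,  1.90626184e-02,
       -2.72877060e-04,  1.55015704e-05]), 'tcp_pos': array([ 0.21461459, -0.53288144,  0.23040227]), 'orientation': array([-9.16585859e-04,  9.81740185e-01,  1.90224516e-01, -5.37863542e-05]), 'wrist_force': array([ 0.38917102, -0.05717367,  0.72143104]), 'ft_torque': array([-0.02093417,  0.04253404, -0.04298522]), 'grip_force': 0.0, 'finger_gap': 0.08558845864584894}
scene 475.90055630711544 317.79588632295463 238.19545743632918 [[-0.019, -0.786, 0.618, 1.409], [1.0, -0.011, 0.017, -0.013], [-0.007, 0.618, 0.786, 1.171], [0.0, 0.0, 0.0, 1.0]] ['color', 'fx', 'fy', 'cx', 'cy', 'world_from_camera', 'T']
top 487.5134768807777 314.7576408676179 245.36805459760225 [[0.006, 0.997, -0.072, 0.442], [-1.0, 0.007, 0.01, -0.015], [0.01, 0.072, 0.997, 1.172], [0.0, 0.0, 0.0, 1.0]] ['color', 'fx', 'fy', 'cx', 'cy', 'world_from_camera', 'T']
```

View pics/scene0.png

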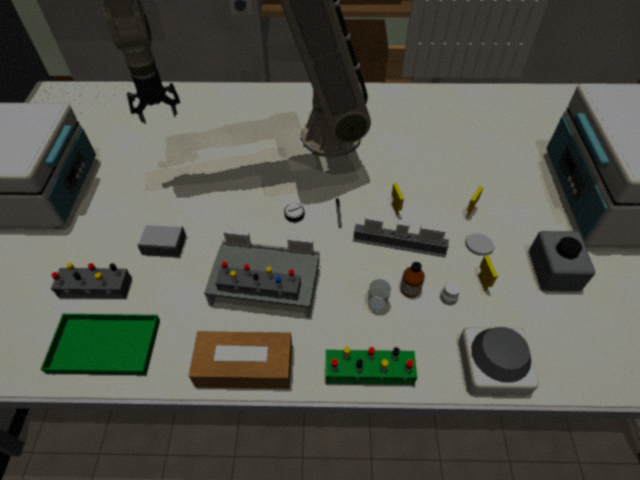

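View pics/top0.png

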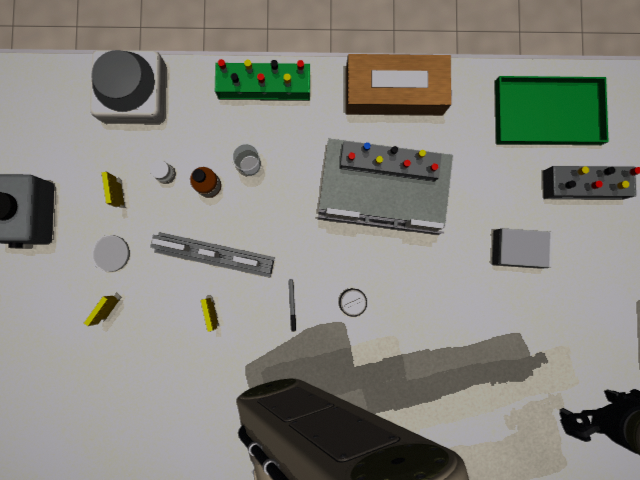

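The scene view shows three white holders in the stand at about (373,225), (402,230), (432,233). The shelf is at (265,265), with fixed holders at (237,240) and (300,246). In the top view the stand's holders are at (172,245), (207,253) and (245,262), and the shelf's are at (343,212) and (428,225). The yellow look-alikes are at (112,188), (100,310) and (208,313).

Candidates for the wide holder (top view) are the three white ones in the stand; the yellow ones and the two fixed shelf holders are excluded. Next I'll measure their widths and take a close crop.

```bash
cat > m.py <<'E'
from h import *
def blobs(c,x0,x1,y0,y1,sat=40,val=None):
    im=c["color"][y0:y1,x0:x1]; g=im.min(2)
    return g
E
python3 - <<'E'
from h import *
t=cam("top");s=cam("scene")
a=cv2.resize(t["color"][215:285,140:290],None,fx=5,fy=5,interpolation=cv2.INTER_CUBIC)
b=cv2.resize(s["color"][205:255,345:455],None,fx=4.5,fy=4.5,interpolation=cv2.INTER_CUBIC)
o=np.zeros((600,750,3),np.uint8);o[:350]=a;o[350:350+b.shape[0],:b.shape[1]]=b[:250]
cv2.imwrite("pics/c1.png",o[...,::-1])
a=cv2.resize(t["color"][185:245,305:465],None,fx=5,fy=5,interpolation=cv2.INTER_CUBIC)
b=cv2.resize(s["color"][225:275,200:330],None,fx=5.5,fy=5.5,interpolation=cv2.INTER_CUBIC)
o=np.zeros((600,800,3),np.uint8);o[:300]=a;o[300:575,:b.shape[1]]=b
cv2.imwrite("pics/c2.png",o[...,::-1])
E
```

```text
(no output)
```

View pics/c1.png

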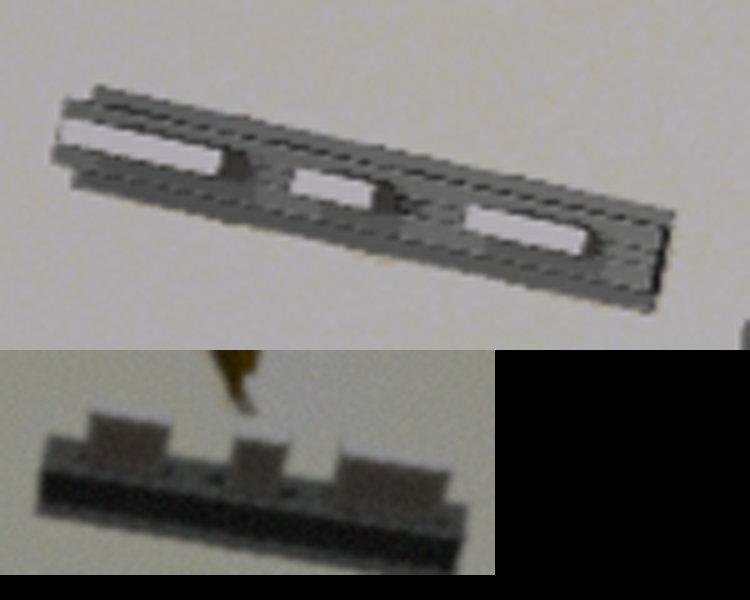

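View pics/c2.png

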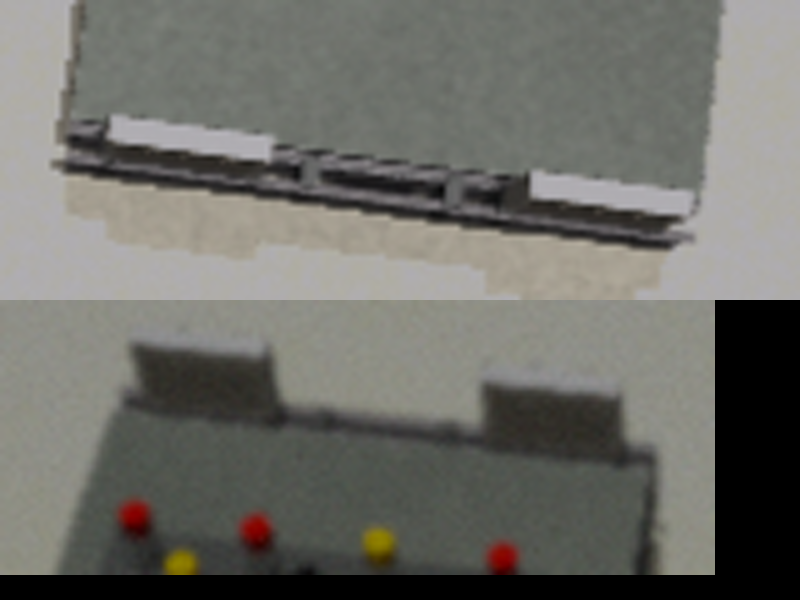

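Of the three in the stand, the widest is at the left end in the top view, (168,245), which is the right end in the scene view, (433,230). The empty bay is between cheeks at about (367,219) and (396,223) in the top view.

```bash
cat > m.py <<'E'
from h import *
def rects(c,x0,x1,y0,y1,th,k=6):
    g=c["color"][y0:y1,x0:x1].min(2); g=cv2.resize(g,None,fx=k,fy=k,interpolation=cv2.INTER_CUBIC)
    m=(g>th).astype(np.uint8); cs,_=cv2.findContours(m,0,1); out=[]
    for q in cs:
        if cv2.contourArea(q)<15*k*k: continue
        b=cv2.boxPoints(cv2.minAreaRect(q)); b=(b+.5)/k-.5+[x0,y0]
        e=[b[i]-b[(i+1)%4] for i in range(4)]; i=int(np.argmax([np.linalg.norm(v) for v in e[:2]]))
        # ends = midpoints of short sides
        p=(b[i]+b[(i+3)%4])/2; r=(b[(i+1)%4]+b[(i+2)%4])/2
        out.append((p,r) if p[0]<r[0] else (r,p))
    return sorted(out,key=lambda o:o[0][0])
E
python3 - <<'E'
from m import *
t=cam("top");s=cam("scene")
for nm,c,box,th in(("stand top",t,(145,280,225,280),197),("shelf top",t,(315,455,195,240),197)):
    for p,r in rects(c,*box,th):
        z=.095 if "stand" in nm else .125
        P,Q=plane(c,*p,z),plane(c,*r,z);d=Q-P
        print(nm,p.round(1),r.round(1),((P+Q)/2).round(4),np.linalg.norm(d).round(4),"yaw of -d(y axis)",np.arctan2(d[0],-d[1]).round(4), "scene px",proj(s,(P+Q)/2).round(1),proj(s,P).round(1),proj(s,Q).round(1))
# bay cheeks
P,Q=plane(t,366.8,219.3,.07),plane(t,395.8,223,.07);print("cheeks",P,Q,proj(s,P),proj(s,Q),np.linalg.norm(P-Q))
for a in((395/4.5+345,112/4.5+205),(341/4.5+345,102/4.5+205),(450/4.5+345,120/4.5+205)):print(a)
print(tri((t,168,244.8),(s,432.8,230)))
for box in((225,255,230,250),(285,318,235,255),(420,450,220,240)):
    x0,x1,y0,y1=box;print(s["color"][y0:y1,(x0+x1)//2].min(1))
E
```

```text
cheeks [ 0.58195534 -0.1440653   0.07      ] [ 0.57397998 -0.21016674  0.07      ] [280.30498264 248.04134996] [257.80991915 245.60326943] 0.06658083233558676
(432.77777777777777, 229.88888888888889)
(420.77777777777777, 227.66666666666666)
(445.0, 231.66666666666666)
(array([0.5195668 , 0.30173143, 0.08344039]), [np.float64(0.008468906526226104), np.float64(0.0063307595523825165)])
[136 136 142 135 115  73  50  46  42  36  39  38  41  45  49  42  49  67
  81  77]
[137 136 138 140 142 132 102  64  48  37  41  39  43  40  43  44  44  48
  50  75]
[133 134 132 133 133 137 134 139 142 134 110  71  47  46  44  38  40  38
  38  36]
```

```bash
python3 - <<'E'
from m import *
t=cam("top");s=cam("scene")
print(t["color"][238:252,168].tolist()); print(t["color"][205:220,343].min(1))
for nm,box,th in(("stand",(140,275,225,275),180),("shelf",(325,446,203,232),175)):
    for p,r in rects(t,*box,th):
        z=.095 if "stand" in nm else .125
        P,Q=plane(t,*p,z),plane(t,*r,z);d=Q-P
        if np.linalg.norm(d)>.1: continue
        print(nm,p.round(1),r.round(1),((P+Q)/2).round(4),"len",np.linalg.norm(d).round(4),"yaw",np.arctan2(d[0],-d[1]).round(4), "scene",proj(s,(P+Q)/2).round(1),proj(s,P).round(1),proj(s,Q).round(1))
E
```

```text
[[100, 100, 98], [89, 89, 90], [52, 51, 51], [84, 82, 82], [174, 171, 176], [174, 171, 176], [174, 172, 177], [173, 172, 177], [164, 162, 166], [67, 66, 64], [78, 78, 78], [76, 76, 76], [75, 76, 76], [68, 68, 68]]
[109 110 112 113 120 165 173 172 173 168 116  42  40  48  71]
```

```bash
python3 - <<'E'
from m import *
t=cam("top");s=cam("scene")
print(t["color"][225:230,140:150].min(2))
for nm,box,th in(("stand",(145,275,225,275),160),("stand",(145,275,225,275),150),("shelf",(325,446,203,232),152)):
    for p,r in rects(t,*box,th):
        z=.095 if "stand" in nm else .125
        P,Q=plane(t,*p,z),plane(t,*r,z);d=Q-P
        if np.linalg.norm(d)>.1: continue
        print(nm,p.round(1),r.round(1),((P+Q)/2).round(4),"len",np.linalg.norm(d).round(4),"yaw",np.arctan2(d[0],-d[1]).round(4), "scene",proj(s,(P+Q)/2).round(1),proj(s,P).round(1),proj(s,Q).round(1))
E
```

```text
[[166 171 171 171 169 163 165 171 171 171]
 [170 170 171 171 171 167 167 169 167 168]
 [171 171 169 169 170 165 164 167 167 168]
 [171 169 165 166 167 162 164 166 164 167]
 [169 169 169 169 167 166 169 171 169 168]]
stand [152.  240.4] [183.1 247.2] [0.521  0.2995 0.095 ] len 0.0704 yaw -0.2092 scene [432.8 227.9] [445.  229.9] [420.7 225.8]
stand [198.4 250.6] [213.4 253.7] [0.5031 0.2145 0.095 ] len 0.0339 yaw -0.1938 scene [403.1 222.9] [408.8 223.8] [397.3 222. ]
stand [233.1 258. ] [256. 263.] [0.4852 0.129  0.095 ] len 0.0517 yaw -0.2092 scene [373.7 218. ] [382.3 219.4] [365.1 216.5]
stand [198.2 250.5] [213.6 253.8] [0.5031 0.2145 0.095 ] len 0.0347 yaw -0.2079 scene [403.1 222.9] [409.  223.9] [397.2 221.9]
stand [232.9 257.9] [256.1 263.1] [0.4851 0.1292 0.095 ] len 0.0525 yaw -0.213 scene [373.7 218. ] [382.5 219.5] [365.  216.5]
shelf [326.7 210. ] [359.  214.4] [ 0.59   -0.0857  0.125 ] len 0.0707 yaw -0.1299 scene [299.6 238.7] [312.1 240.2] [287.2 237.3]
shelf [410.8 221.2] [442.9 225.4] [ 0.5672 -0.2678  0.125 ] len 0.0701 yaw -0.1243 scene [235.7 231.7] [247.7 233. ] [223.6 230.4]
shelf [442.2 231.4] [442.2 222.8] [ 0.5592 -0.3011  0.125 ] len 0.0189 yaw 1.5582 scene [224.3 229.4] [224.8 226.8] [223.8 232. ]
```

Widths measure 70, 34 and 52 mm and pitches 87 and 92 mm, all matching the text. The wide holder is at about (0.521, 0.2995) with yaw -0.207. The bay is at (0.5786, -0.177) with yaw -0.125. I'll travel high towards the stand while turning +0.98 rad about z.

Emit:
carry_out:
  series:
    - {"travel": [1, 1, 0], "delta_rot": [0, 0, 1], "fingers": -1}
    - {"travel": [1, 1, 0], "delta_rot": [0, 0, 1], "fingers": -1}
    - {"travel": [1, 1, 0], "delta_rot": [0, 0, 1], "fingers": -1}
    - {"travel": [1, 1, 0], "delta_rot": [0, 0, 1], "fingers": -1}
    - {"travel": [1, 1, 0], "delta_rot": [0, 0, 1], "fingers": -1}

```text
clock: 1.12
tcp_pos: [0.3405, -0.4076, 0.2315]
orientation: [0.0, 0.903, 0.429, 0.0]
wrist_force: [0.4, 0.1, 0.1]
finger_gap: 0.0851
grip_force: 0.0
```

Emit:
carry_out:
  series:
    - {"travel": [1, 1, 0], "delta_rot": [0, 0, 1], "fingers": -1}
    - {"travel": [1, 1, 0], "delta_rot": [0, 0, 1], "fingers": -1}
    - {"travel": [1, 1, 0], "delta_rot": [0, 0, 1], "fingers": -1}
    - {"travel": [1, 1, 0], "delta_rot": [0, 0, 1], "fingers": -1}
    - {"travel": [1, 1, 0], "delta_rot": [0, 0, 0.8], "fingers": -1}

```text
clock: 1.75
tcp_pos: [0.4656, -0.2826, 0.2315]
orientation: [0.0, 0.776, 0.631, 0.0]
wrist_force: [-0.2, 0.2, 0.1]
finger_gap: 0.0856
grip_force: 0.0
```

Emit:
carry_out:
  series:
    - {"travel": [1, 1, 0], "delta_rot": [0, 0, 0], "fingers": -1}
    - {"travel": [1, 1, 0], "delta_rot": [0, 0, 0], "fingers": -1}
    - {"travel": [0, 1, 0], "delta_rot": [0, 0, 0], "fingers": -1}
    - {"travel": [0, 1, 0], "delta_rot": [0, 0, 0], "fingers": -1}
    - {"travel": [0, 1, 0], "delta_rot": [0, 0, 0], "fingers": -1}

```text
clock: 2.38
tcp_pos: [0.5149, -0.1576, 0.2313]
orientation: [0.0, 0.777, 0.63, 0.0]
wrist_force: [0.6, -0.1, 0.2]
finger_gap: 0.0852
grip_force: 0.0
```

Emit:
carry_out:
  series:
    - {"travel": [0, 1, 0], "delta_rot": [0, 0, 0], "fingers": -1}
    - {"travel": [0, 1, 0], "delta_rot": [0, 0, 0], "fingers": -1}
    - {"travel": [0, 1, 0], "delta_rot": [0, 0, 0], "fingers": -1}
    - {"travel": [0, 1, 0], "delta_rot": [0, 0, 0], "fingers": -1}
    - {"travel": [0, 1, 0], "delta_rot": [0, 0, 0], "fingers": -1}

```text
clock: 3.0
tcp_pos: [0.5147, -0.0326, 0.2315]
orientation: [0.0, 0.777, 0.63, 0.0]
wrist_force: [-0.4, 0.4, 0.2]
finger_gap: 0.0857
grip_force: 0.0
```

```bash
python3 - <<'E'
from m import *
np.set_printoptions(suppress=True,precision=4)
w=cam("wrist");save(w,"pics/w1.png");print(np.array(w["hand_eye"]),w["fx"],w["cx"],w["cy"]);s=env.get_state();print(s["tcp_pos"],s["clock"],s["joint_pos"])
for p in((.521,.2995,.095),(.5786,-.177,.07),(.5,.2145,.095)):print(proj(w,p))
E
```

```text
[[-0.0007  0.9557  0.2943  0.0745]
 [ 1.      0.0006  0.0002 -0.0001]
 [ 0.      0.2943 -0.9557 -0.1428]
 [ 0.      0.      0.      1.    ]] 404.9704482015395 319.2150280599102 239.5914846262863
[ 0.5144 -0.0301  0.2315] 3.05 [-0.2154  0.1973 -0.1064  1.2674  0.0018  1.5613]
[ 187.7565 -438.1477]
[426.0654 359.7668]
[ 197.805  -203.3924]
```

View pics/w1.png

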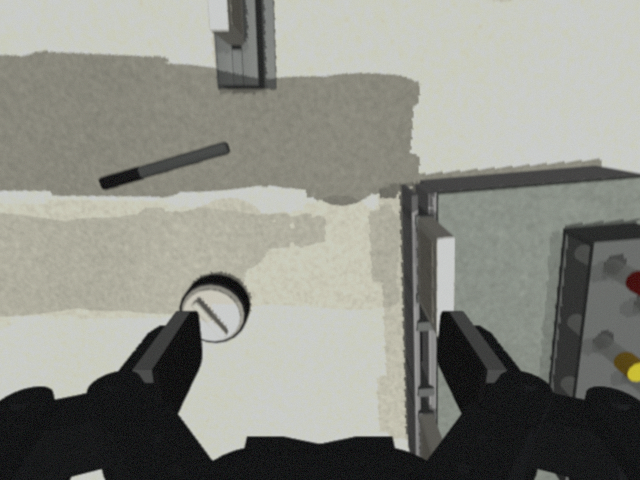

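Emit:
carry_out:
  series:
    - {"travel": [0, 1, 0], "delta_rot": [0, 0, 0], "fingers": -1}
    - {"travel": [0, 1, 0], "delta_rot": [0, 0, 0], "fingers": -1}
    - {"travel": [0, 1, 0], "delta_rot": [0, 0, 0], "fingers": -1}
    - {"travel": [0, 1, 0], "delta_rot": [0, 0, 0], "fingers": -1}
    - {"travel": [0, 1, 0], "delta_rot": [0, 0, 0], "fingers": -1}

```text
clock: 3.68
tcp_pos: [0.5148, 0.0922, 0.2314]
orientation: [0.0, 0.777, 0.63, 0.0]
wrist_force: [-0.5, 0.5, -0.3]
finger_gap: 0.0851
grip_force: 0.0
```

Emit:
carry_out:
  series:
    - {"travel": [0, 1, 0], "delta_rot": [0, 0, 0], "fingers": -1}
    - {"travel": [0, 1, 0], "delta_rot": [0, 0, 0], "fingers": -1}
    - {"travel": [0, 1, 0], "delta_rot": [0, 0, 0], "fingers": -1}
    - {"travel": [0, 1, 0], "delta_rot": [0, 0, 0], "fingers": -1}
    - {"travel": [0, 0, 0], "delta_rot": [0, 0, 0], "fingers": -1}

```text
clock: 4.3
tcp_pos: [0.5147, 0.1927, 0.2313]
orientation: [0.0, 0.776, 0.631, 0.0]
wrist_force: [-0.8, 0.2, -0.1]
finger_gap: 0.0858
grip_force: 0.0
```

```bash
python3 - <<'E'
from m import *
np.set_printoptions(suppress=True,precision=4)
w=cam("wrist");save(w,"pics/w2.png");np.savez("w2.npz",T=w["T"],color=w["color"]);s=env.get_state();print(s["tcp_pos"],s["clock"],s["joint_pos"])
for p in((.521,.2995,.095),(.5031,.2145,.095)):print(proj(w,p))
E
```

```text
[0.5147 0.1919 0.2313] 4.35 [ 0.2109  0.2632 -0.0221  1.2856 -0.0004  1.9882]
[294.6321  63.3606]
[296.6941 198.0368]
```

View pics/w2.png

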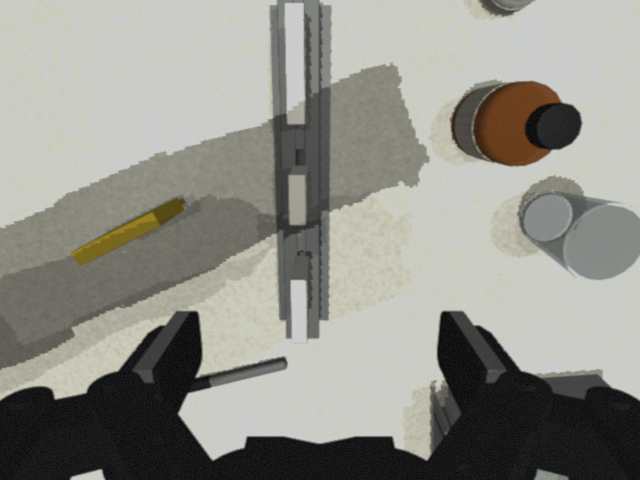

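The wrist view puts the wide holder's top face at x≈294, rows 3–123, so its centre is (294,63) against a predicted (294.6,63.4). In w1 the bay's cheeks are at (424,326) and (427,390), with their midpoint within 2 px of the prediction. I'll triangulate both.

```bash
python3 - <<'E'
from m import *
np.set_printoptions(suppress=True,precision=4)
t=cam("top");w2=cam("wrist")
r=rects(w2,270,330,0,126,185);print("w2 rects",r)
for p,q in r:
    m=(p+q)/2; print(tri((t,167.55,243.8),(w2,*m)))
w1=dict(w2); w1["T"]=w2["T"].copy(); w1["T"][:3,3]+=np.array([.5144,-.0301,.2315])-env.get_state()["tcp_pos"]
w1["color"]=cv2.imread("pics/w1.png")[...,::-1]
print("bay",tri((t,381.3,221.15),(w1,425.5,358)))
print("fixedL pred",[proj(w1,p).round(1) for p in((.590,-.0857,.125),)],rects(w1,425,465,225,315,200))
print("right",tri((t,342.85,212.2),(w1,447,277)))
for v in (326,358,390): print(v,w1["color"][v,398:450].min(1))
E
```

```text
w2 rects [(array([292.589 ,  -0.5409]), array([294.3225, 111.1454])), (array([322.75  ,   0.8333]), array([329.4167,   0.8333]))]
(array([0.5216, 0.3046, 0.0785]), [np.float64(0.3188839431475283), np.float64(1.0782787336195139)])
(array([ 0.5698,  0.448 , -0.4189]), [np.float64(3.3913204629384244), np.float64(6.382594576465446)])
bay (array([ 0.5792, -0.1783,  0.0616]), [np.float64(0.06787623146274754), np.float64(0.1787146334567909)])
fixedL pred [array([446.9, 291.9])] [(array([445.3124, 314.4385]), array([445.5457, 239.061 ]))]
right (array([ 0.5954, -0.0869,  0.1005]), [np.float64(0.8850822728298924), np.float64(2.7749335334223977)])
326 [167 165 167 157 137 100  79  68  60  62  62  57  58  58  63  96 134 139
 123  97 101 109 112 109 110 113 108 109 108 105 108 111 106  96  83  79
  79  83 132 178 172  99  31  15  18   8  12  17  15  22  18  17]
358 [176 175 174 173 169 162 134  94  57  59  60  59  61  61  59  74 111 142
 147 143 138 120  67  36  51  63  62  60  62  67  90 126 145 143 137 138
 141 129  86  45  10  14  16   8  17  17  25  10  19  10  16  25]
390 [173 180 175 176 171 155 121  92  82  63  61  54  56  53  57  65  89 126
 143 124  93  99 103 106 102 106 104 105 105 103 104 106 104 107 105 113
 128 124  88  85 121 135 136 135 135 135 132 135 132 134 133 118]
```

The measurements agree to about 1 mm. Moving above the holder, then down.

Emit:
carry_out:
  series:
    - {"travel": [0.25, 1, 0], "delta_rot": [0, 0, 0], "fingers": -1}
    - {"travel": [0, 1, 0], "delta_rot": [0, 0, 0], "fingers": -1}
    - {"travel": [0, 1, -0.5], "delta_rot": [0, 0, 0], "fingers": -1}
    - {"travel": [0, 1, -0.9], "delta_rot": [0, 0, 0], "fingers": -1}
    - {"travel": [0, 0.3, -1], "delta_rot": [0, 0, 0], "fingers": -1}

```text
clock: 5.08
tcp_pos: [0.5216, 0.2994, 0.171]
orientation: [0.0, 0.777, 0.63, 0.001]
wrist_force: [0.4, 0.6, -0.4]
finger_gap: 0.0854
grip_force: 0.0
```

Emit:
carry_out:
  series:
    - {"travel": [0, 0, -1], "delta_rot": [0, 0, 0], "fingers": -1}
    - {"travel": [0, 0, -1], "delta_rot": [0, 0, 0], "fingers": -1}
    - {"travel": [0, 0, -1], "delta_rot": [0, 0, 0], "fingers": -1}
    - {"travel": [0, 0, -0.9], "delta_rot": [0, 0, 0], "fingers": -1}
    - {"travel": [0, 0, 0], "delta_rot": [0, 0, 0], "fingers": -1}

```text
clock: 5.7
tcp_pos: [0.5198, 0.2974, 0.072]
orientation: [-0.0, 0.777, 0.629, -0.002]
wrist_force: [-0.1, -0.0, 0.2]
finger_gap: 0.0851
grip_force: 0.0
```

Emit:
carry_out:
  series:
    - {"travel": [0.05, 0.05, -0.5], "delta_rot": [0, 0, 0], "fingers": -1}
    - {"travel": [0, 0, 0], "delta_rot": [0, 0, 0], "fingers": 1}
    - {"travel": [0, 0, 0], "delta_rot": [0, 0, 0], "fingers": 1}
    - {"travel": [0, 0, 0], "delta_rot": [0, 0, 0], "fingers": 1}
    - {"travel": [0, 0, 0], "delta_rot": [0, 0, 0], "fingers": 1}
  squeeze: 60

```text
clock: 6.32
tcp_pos: [0.5225, 0.3005, 0.0617]
orientation: [0.0, 0.777, 0.63, 0.0]
wrist_force: [1.3, -1.4, -1.3]
finger_gap: 0.0124
grip_force: 2.3
```

Emit:
carry_out:
  series:
    - {"travel": [0, 0, 0], "delta_rot": [0, 0, 0], "fingers": 1}
    - {"travel": [0, 0, 0], "delta_rot": [0, 0, 0], "fingers": 1}
    - {"travel": [0, 0, 0], "delta_rot": [0, 0, 0], "fingers": 1}

```text
clock: 6.7
tcp_pos: [0.5223, 0.3005, 0.0617]
orientation: [-0.0, 0.777, 0.63, 0.0]
wrist_force: [-2.0, -0.5, 3.3]
finger_gap: 0.0114
grip_force: 59.3
```

Gripped at 59 N, and the shoulder sits 21.7 mm below the TCP. Lifting.

Emit:
carry_out:
  series:
    - {"travel": [0, 0, 0.6], "delta_rot": [0, 0, 0], "fingers": 1}
    - {"travel": [0, 0, 1], "delta_rot": [0, 0, 0], "fingers": 1}
    - {"travel": [0, 0, 1], "delta_rot": [0, 0, 0], "fingers": 1}
    - {"travel": [0, 0, 1], "delta_rot": [0, 0, 0], "fingers": 1}
    - {"travel": [0, 0, 1], "delta_rot": [0, 0, 0], "fingers": 1}

```text
clock: 7.32
tcp_pos: [0.5224, 0.3002, 0.1778]
orientation: [0.0, 0.777, 0.63, 0.0]
wrist_force: [0.3, 0.4, -0.1]
finger_gap: 0.0115
grip_force: 58.8
```

Emit:
carry_out:
  series:
    - {"travel": [0, 0, 1], "delta_rot": [0, 0, 0], "fingers": 1}
    - {"travel": [0, -0.5, 0.4], "delta_rot": [0, 0, 0.4], "fingers": 1}
    - {"travel": [0.2, -1, 0], "delta_rot": [0, 0, 0.4], "fingers": 1}
    - {"travel": [0.2, -1, 0], "delta_rot": [0, 0, 0], "fingers": 1}
    - {"travel": [0.2, -1, 0], "delta_rot": [0, 0, 0], "fingers": 1}

```text
clock: 7.95
tcp_pos: [0.5374, 0.212, 0.212]
orientation: [0.0, 0.751, 0.66, 0.0]
wrist_force: [-0.4, -0.1, -1.2]
finger_gap: 0.0112
grip_force: 58.8
```

Emit:
carry_out:
  series:
    - {"travel": [0.2, -1, 0], "delta_rot": [0, 0, 0.04], "fingers": 1}
    - {"travel": [0.2, -1, 0], "delta_rot": [0, 0, 0], "fingers": 1}
    - {"travel": [0.2, -1, 0], "delta_rot": [0, 0, 0], "fingers": 1}
    - {"travel": [0.2, -1, 0], "delta_rot": [0, 0, 0], "fingers": 1}
    - {"travel": [0.2, -1, 0], "delta_rot": [0, 0, 0], "fingers": 1}

```text
clock: 8.57
tcp_pos: [0.5624, 0.0868, 0.212]
orientation: [0.0, 0.75, 0.662, 0.0]
wrist_force: [0.5, 0.1, -0.9]
finger_gap: 0.0115
grip_force: 58.8
```

Emit:
carry_out:
  series:
    - {"travel": [0.2, -1, 0], "delta_rot": [0, 0, 0], "fingers": 1}
    - {"travel": [0.2, -1, 0], "delta_rot": [0, 0, 0], "fingers": 1}
    - {"travel": [0.2, -1, 0], "delta_rot": [0, 0, 0], "fingers": 1}
    - {"travel": [0, -1, 0], "delta_rot": [0, 0, 0], "fingers": 1}
    - {"travel": [0, -1, 0], "delta_rot": [0, 0, 0], "fingers": 1}

```text
clock: 9.2
tcp_pos: [0.5773, -0.0382, 0.2119]
orientation: [0.0, 0.75, 0.662, 0.0]
wrist_force: [-0.5, 0.1, -0.7]
finger_gap: 0.0112
grip_force: 58.8
```

Emit:
carry_out:
  series:
    - {"travel": [0, -1, 0], "delta_rot": [0, 0, 0], "fingers": 1}
    - {"travel": [0, -1, 0], "delta_rot": [0, 0, 0], "fingers": 1}
    - {"travel": [0, -1, 0], "delta_rot": [0, 0, 0], "fingers": 1}
    - {"travel": [0, -0.9, 0], "delta_rot": [0, 0, 0], "fingers": 1}
    - {"travel": [0, -0.4, 0], "delta_rot": [0, 0, 0], "fingers": 1}

```text
clock: 9.82
tcp_pos: [0.5773, -0.146, 0.2116]
orientation: [0.0, 0.75, 0.661, 0.0]
wrist_force: [0.3, -0.8, -0.4]
finger_gap: 0.0111
grip_force: 58.8
```

```bash
python3 - <<'E'
from m import *
np.set_printoptions(suppress=True,precision=4)
w=cam("wrist");s=cam("scene");t=cam("top");st=env.get_state();print(st["tcp_pos"],st["clock"])
o=np.zeros((600,800,3),np.uint8)
o[:300]=cv2.resize(t["color"][185:245,305:465],None,fx=5,fy=5,interpolation=cv2.INTER_CUBIC)
o[300:,:400]=cv2.resize(w["color"],(400,300))
o[300:,400:]=cv2.resize(s["color"][205:265,225:305],(400,300),interpolation=cv2.INTER_CUBIC)
cv2.imwrite("pics/c3.png",o[...,::-1])
E
```

```text
[ 0.5772 -0.1448  0.2113] 9.975
```

View pics/c3.png

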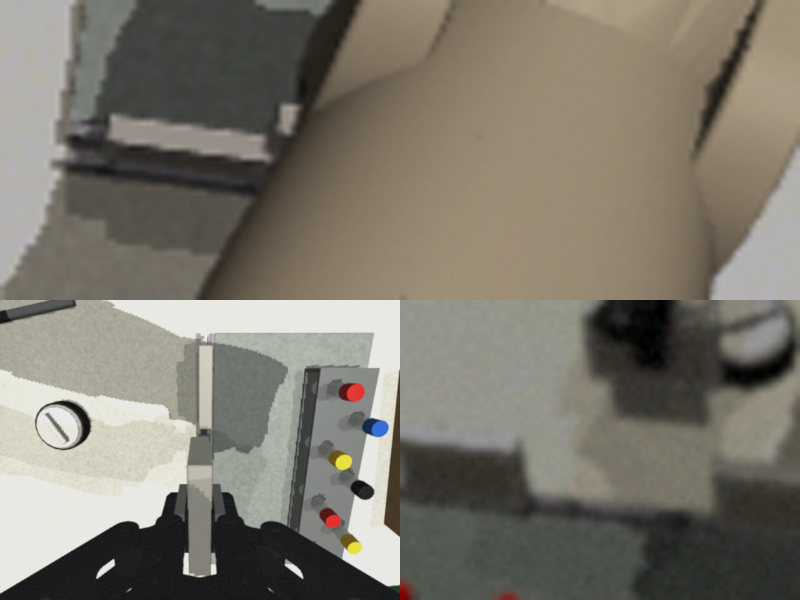

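The wrist view shows the holder upright and centred between the fingers (column ~320), with the fixed holder beyond it at column ~329. I'll refine the slot line from that.

```bash
python3 - <<'E'
from m import *
np.set_printoptions(suppress=True,precision=4)
w=cam("wrist");st=env.get_state()
for y in range(350-280,430-280+60,20): print(y,w["color"][y,310:350].min(1))
R_=w["T"][:3,:3];
th=-.1246;ux=np.array([np.cos(th),np.sin(th)]);uy=np.array([-np.sin(th),np.cos(th)])
for p in((.590,-.0857,.125),(.5672,-.2678,.125)):print("pred fixed px",proj(w,p))
g=w["color"].min(2)
for v in(100,140,180):
    row=g[v,310:350].astype(float);m=row>165;i=np.where(m)[0];
    if len(i):
        u=310+(i[0]+i[-1])/2;P=plane(w,u,v,.125);print(v,u,len(i),P,"across rel bay",(P[:2]-[.5786,-.1768])@ux)
print("tcp across rel bay",(st["tcp_pos"][:2]-[.5786,-.1768])@ux,"along",(st["tcp_pos"][:2]-[.5786,-.1768])@uy)
E
```

```text
70 [122 120 123 123 126 121 122 119 118 117 114 115 116 116 123 124 124 121
 121 122 124 114  95 116 139 125 111 110 114 119 129 133 127 108 115 127
 123 109 108 105]
90 [124 123 124 119 110 103  98  96 127 165 189 191 190 194 193 193 195 195
 192 193 192 192 192 193 194 193 196 193 191 182 155 118  90  88 102 111
 115 114 111 111]
110 [120 121 120 119 109 107 104 106 128 162 182 188 192 190 192 189 191 191
 190 191 192 194 189 193 194 192 192 193 190 172 142 105  89 102 112 116
 114 116 113 110]
130 [124 126 124 118 113 108 104 103 121 160 183 189 189 186 186 188 189 189
 188 185 192 189 187 190 190 189 192 190 181 159 133 122  96  99 109 108
 110 107 110 107]
150 [121 124 119 118 111 106 106 105 124 162 181 183 185 187 186 187 187 187
 187 186 185 187 187 185 185 188 189 187 179 156 123 108  93 105 109 114
 116 111 109 110]
170 [121 121 124 120 110 107 104 103 124 159 181 181 184 185 182 184 183 183
 185 188 183 187 183 185 185 187 186 185 173 150 124 103 100 107 108 111
 111 110 108 111]
190 [125 127 125 120 115 110  98  95 121 157 178 181 182 185 181 181 182 181
 183 182 182 184 182 183 184 183 185 179 165 135 102  84  98 103 105 109
 108 109 107 110]
pred fixed px [329.2212 142.0452]
pred fixed px [327.4859 417.3294]
100 329.5 20 [ 0.5927 -0.0639  0.125 ] across rel bay -3.635598390628811e-06
140 329.0 19 [ 0.59   -0.0846  0.125 ] across rel bay -0.00013897676955890864
180 329.0 19 [ 0.5874 -0.1065  0.125 ] across rel bay 1.0298497509220184e-06
tcp across rel bay -0.005443405586999225 along 0.03208453816737497
```

Two cameras agree on the slot line to 0.2 mm. Moving over the bay and down to just above the mouth.

Emit:
carry_out:
  series:
    - {"travel": [0.06, -0.8, 0], "delta_rot": [0, 0, 0], "fingers": 1}
    - {"travel": [0, -0.46, 0], "delta_rot": [0, 0, 0], "fingers": 1}
    - {"travel": [0, 0, -0.6], "delta_rot": [0, 0, 0], "fingers": 1}
    - {"travel": [0, 0, -0.9], "delta_rot": [0, 0, 0], "fingers": 1}
    - {"travel": [0, 0, 0], "delta_rot": [0, 0, 0], "fingers": 1}

```text
clock: 10.65
tcp_pos: [0.577, -0.1752, 0.171]
orientation: [-0.002, 0.75, 0.662, -0.001]
wrist_force: [-0.8, -0.1, -1.1]
finger_gap: 0.0113
grip_force: 58.8
```

Emit:
carry_out:
  series:
    - {"travel": [0, 0, -0.8], "delta_rot": [0, 0, 0], "fingers": 1}
    - {"travel": [0, 0, -0.6], "delta_rot": [0, 0, 0], "fingers": 1}
    - {"travel": [0, 0, 0], "delta_rot": [0, 0, 0], "fingers": 1}
    - {"travel": [0, 0, 0], "delta_rot": [0, 0, 0], "fingers": 1}

```text
clock: 11.15
tcp_pos: [0.5791, -0.1762, 0.1394]
orientation: [0.0, 0.75, 0.662, 0.0]
wrist_force: [-0.4, 0.2, -0.7]
finger_gap: 0.0112
grip_force: 58.8
```

```bash
python3 - <<'E'
from m import *
np.set_printoptions(suppress=True,precision=4)
st=env.get_state();print(st)
w=cam("wrist");cv2.imwrite("pics/c4.png",w["color"][...,::-1])
E
```

```text
{'clock': 11.15, 'joint_pos': array([-0.428 ,  0.4105, -0.0408,  1.1188,  0.    ,  1.2667]), 'qvel': array([ 0.0001, -0.0066,  0.0091, -0.0016, -0.0015, -0.0006]), 'tau': array([  0.0126, -52.0304,  28.4719,   0.0282,  -0.001 ,   0.0002]), 'tcp_pos': array([ 0.5791, -0.1762,  0.1394]), 'orientation': array([0.0003, 0.7495, 0.662 , 0.0002]), 'wrist_force': array([-0.4188,  0.1552, -0.719 ]), 'ft_torque': array([-0.0134,  0.0377,  0.0121]), 'grip_force': 58.76691699028015, 'finger_gap': 0.011184492884684519}
```

View pics/c4.png

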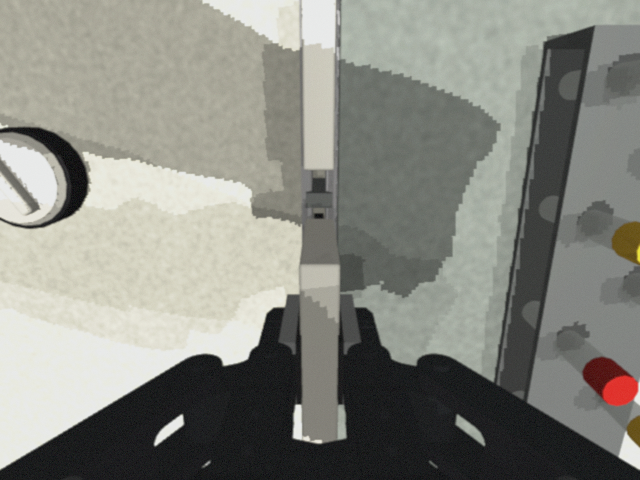

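The held holder (columns 301–339) lines up with the fixed one (302–339) and with the slot at (319,213). Descending gently.

Emit:
carry_out:
  series:
    - {"travel": [0, 0, -0.3], "delta_rot": [0, 0, 0], "fingers": 1}
    - {"travel": [0, 0, -0.3], "delta_rot": [0, 0, 0], "fingers": 1}
    - {"travel": [0, 0, -0.3], "delta_rot": [0, 0, 0], "fingers": 1}
    - {"travel": [0, 0, -0.3], "delta_rot": [0, 0, 0], "fingers": 1}
    - {"travel": [0, 0, 0], "delta_rot": [0, 0, 0], "fingers": 1}
  squeeze: 100

```text
clock: 11.82
tcp_pos: [0.5782, -0.1759, 0.1078]
orientation: [-0.001, 0.75, 0.662, -0.0]
wrist_force: [0.6, -0.0, -1.8]
finger_gap: 0.0108
grip_force: 98.1
```

Tongue is in, with no lateral force. Continuing onto the spring.

Emit:
carry_out:
  series:
    - {"travel": [0, 0, -0.2], "delta_rot": [0, 0, 0], "fingers": 1}
    - {"travel": [0, 0, -0.2], "delta_rot": [0, 0, 0], "fingers": 1}
    - {"travel": [0, 0, -0.1], "delta_rot": [0, 0, 0], "fingers": 1}
    - {"travel": [0, 0, 0], "delta_rot": [0, 0, 0], "fingers": 1}

```text
clock: 12.32
tcp_pos: [0.5791, -0.1763, 0.097]
orientation: [0.001, 0.75, 0.662, 0.0]
wrist_force: [-0.0, -0.2, 5.1]
finger_gap: 0.0108
grip_force: 99.4
```

Emit:
carry_out:
  series:
    - {"travel": [0, 0, -0.1], "delta_rot": [0, 0, 0], "fingers": 1}
    - {"travel": [0, 0, -0.08], "delta_rot": [0, 0, 0], "fingers": 1}
    - {"travel": [0, 0, 0], "delta_rot": [0, 0, 0], "fingers": 1}

```text
clock: 12.7
tcp_pos: [0.5792, -0.1764, 0.0931]
orientation: [0.001, 0.75, 0.662, 0.0]
wrist_force: [-1.9, 0.1, 7.3]
finger_gap: 0.0106
grip_force: 99.8
```

Emit:
carry_out:
  series:
    - {"travel": [0, 0, -0.06], "delta_rot": [0, 0, 0], "fingers": 1}
    - {"travel": [0, 0, -0.04], "delta_rot": [0, 0, 0], "fingers": 1}
    - {"travel": [0, 0, 0], "delta_rot": [0, 0, 0], "fingers": 1}

```text
clock: 13.08
tcp_pos: [0.5793, -0.1764, 0.0917]
orientation: [0.001, 0.75, 0.662, 0.0]
wrist_force: [-3.6, 1.8, 14.7]
finger_gap: 0.0107
grip_force: 100.9
```

The force rose past the spring's 10 N at exactly the expected height (TCP 0.0917), so the shoulders are on the cheeks. I'll add a slight preload and let it settle.

Emit:
carry_out:
  series:
    - {"travel": [0, 0, -0.02], "delta_rot": [0, 0, 0], "fingers": 1}
    - {"travel": [0, 0, 0], "delta_rot": [0, 0, 0], "fingers": 1}
    - {"travel": [0, 0, 0], "delta_rot": [0, 0, 0], "fingers": 1}
    - {"travel": [0, 0, 0], "delta_rot": [0, 0, 0], "fingers": 1}

```text
clock: 13.58
tcp_pos: [0.5793, -0.1764, 0.0917]
orientation: [0.001, 0.75, 0.662, 0.001]
wrist_force: [-3.9, 2.4, 17.3]
finger_gap: 0.0103
grip_force: 101.2
```

```bash
python3 - <<'E'
from m import *
np.set_printoptions(suppress=True,precision=4)
w=cam("wrist");s=cam("scene");st=env.get_state();print(st["tcp_pos"],st["wrist_force"],st["ft_torque"],st["grip_force"],st["clock"],st["orientation"])
o=np.zeros((600,800,3),np.uint8)
o[:,:]=cv2.resize(w["color"],(800,600))
o[300:,400:]=cv2.resize(s["color"][205:265,225:305],(400,300),interpolation=cv2.INTER_CUBIC)
cv2.imwrite("pics/c5.png",o[...,::-1])
E
```

```text
[ 0.5793 -0.1764  0.0917] [-4.7148  1.3036 15.4214] [ 0.4231  1.1977 -0.0032] 101.23023390769958 13.675 [0.0013 0.7495 0.662  0.0005]
```

View pics/c5.png

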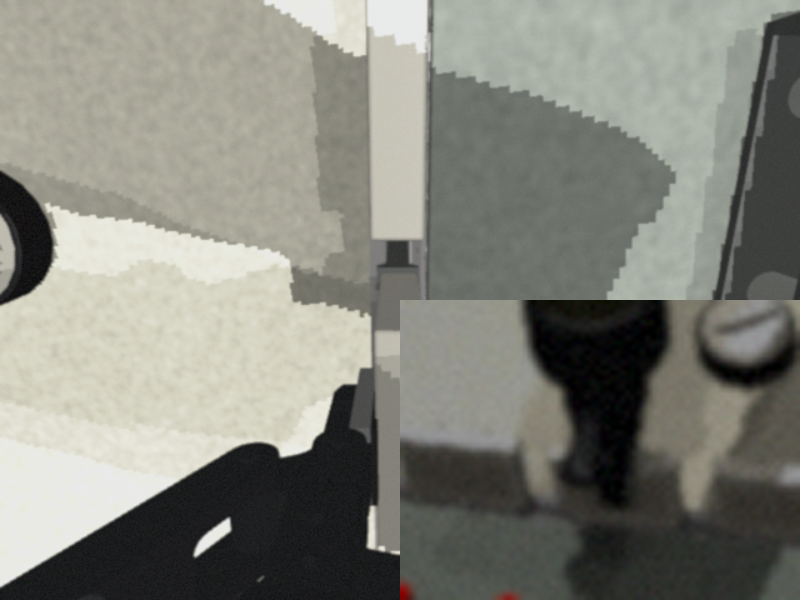

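The holder is seated level with its neighbours, and the height stays at 0.0917 under about 16 N against the hard stop. Handing in.

```bash
python3 -c "
from workcell import env
print(env.hand_in())"
```

```text
the job is handed in; nothing more can be done
None
```

I handed the job in at 13.7 s, with the wide holder in the middle bay, still gripped at about 101 N and pressed home against the cheeks with about 15 N; no verdict came back.

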